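# Switch on the bench supplies in power-up order

## Task

Power up the board test set-up in its proper order: with the fingertips, lightly tap the green switch cap, then the yellow one, then the blue one, each about half way in (it stays in by itself), without ramming it against its stop. Leave the red switch off, do not grasp, lift or shove the switch boxes, leave the other things on the bench where they are, and finish clear of everything.

Things in the scene. Friction and masses are not known exactly. Their poses are not given: they have to be found in the camera images.
- green_switch: Loose switch box with a green push cap, one of the three to switch on: black 60x60 mm box on four rubber feet with an aluminium top plate at z 35 mm, about 0.7 kg. Origin: centre of its underside; z up.
- green_top (a point): Centre of the flat top of the green round push cap (34 mm across, a plain green disc seen from above), on the middle of its box; about 53 mm above the bench while the cap is out. It goes down with the cap.
- green_cap (a joint): How far the green cap is pushed down, m: 0 out (off), 0.012 at its hard stop. It counts as on from 0.004, and as touched from 0.002. No spring return: friction keeps it where it is left. It takes 2.5 N plus 0.2 N for each 10 mm/s of speed to move it, and then rises steeply at the stop; about 7 mm in is a good light tap.
- yellow_switch: Loose switch box with a yellow push cap, one of the three to switch on: black 60x60 mm box on four rubber feet with an aluminium top plate at z 35 mm, about 0.7 kg. Origin: centre of its underside; z up.
- yellow_top (a point): Centre of the flat top of the yellow round push cap (34 mm across, a plain yellow disc seen from above), on the middle of its box; about 53 mm above the bench while the cap is out. It goes down with the cap.
- yellow_cap (a joint): How far the yellow cap is pushed down, m: 0 out (off), 0.012 at its hard stop. It counts as on from 0.004, and as touched from 0.002. No spring return: friction keeps it where it is left. It takes 2.5 N plus 0.2 N for each 10 mm/s of speed to move it, and then rises steeply at the stop; about 7 mm in is a good light tap.
- blue_switch: Loose switch box with a blue push cap, one of the three to switch on: black 60x60 mm box on four rubber feet with an aluminium top plate at z 35 mm, about 0.7 kg. Origin: centre of its underside; z up.
- blue_top (a point): Centre of the flat top of the blue round push cap (34 mm across, a plain blue disc seen from above), on the middle of its box; about 53 mm above the bench while the cap is out. It goes down with the cap.
- blue_cap (a joint): How far the blue cap is pushed down, m: 0 out (off), 0.012 at its hard stop. It counts as on from 0.004, and as touched from 0.002. No spring return: friction keeps it where it is left. It takes 2.5 N plus 0.2 N for each 10 mm/s of speed to move it, and then rises steeply at the stop; about 7 mm in is a good light tap.
- red_switch: Loose switch box with a red push cap, the one that stays off: black 60x60 mm box on four rubber feet with an aluminium top plate at z 35 mm, about 0.7 kg. Origin: centre of its underside; z up.
- red_top (a point): Centre of the flat top of the red round push cap (34 mm across, a plain red disc seen from above), on the middle of its box; about 53 mm above the bench while the cap is out. It goes down with the cap.
- red_cap (a joint): How far the red cap is pushed down, m: 0 out (off), 0.012 at its hard stop. It counts as on from 0.004, and as touched from 0.002. No spring return: friction keeps it where it is left. It takes 2.5 N plus 0.2 N for each 10 mm/s of speed to move it, and then rises steeply at the stop; about 7 mm in is a good light tap.
- purple_board: Small purple circuit board, 30x62x8 mm, lying loose; bystander. Origin: centre of underside.
- black_loupe: Black eye loupe, 36 mm across, 34 mm tall, standing loose; bystander. Origin: centre of underside.
- yellow_reel: Yellow desoldering-braid reel, 49x68x12 mm, lying loose; bystander. Origin: centre of underside.
- white_dish: Small white dish of screws, 54 mm across, 18 mm tall, loose; bystander. Origin: centre of underside.
- boom_rail: Fixed white boom over the back of the bench, an obstacle: a level bar 30 mm thick, its axis 360 mm above the bench, from a free end 53 mm nearer the robot and 330 mm to the left (+y) of the origin to a post 276 mm to the right of it. Origin: on the bench below the bar. A wrist swung round far out hits it: swing with the tool within 0.45 m of the base axis, then reach out.

How it is judged (in metres and radians):
On the way, in this order (a step that is already met when the one before it is completed fails the run):
1. the green cap is pushed in at least 4 mm (value of joint green_cap above 0.004 m), for 0.1 s.
2. the yellow cap is pushed in at least 4 mm (value of joint yellow_cap above 0.004 m), for 0.1 s.
3. the blue cap is pushed in at least 4 mm (value of joint blue_cap above 0.004 m), for 0.1 s.
At the end, for the whole second after the job is handed in: The green, yellow and blue caps are each in by at least 4 mm, the red cap by less than 2 mm; all four boxes are at rest within 20 mm of where they stood, and the board, loupe, reel and dish within 15 mm (value of joint each of green_cap, yellow_cap, blue_cap above 0.004 m and value of joint red_cap below 0.002 m and distance of each of green_switch, yellow_switch, blue_switch, red_switch from where it was at the start of the episode below 0.02 m and distance of each of purple_board, black_loupe, yellow_reel, white_dish from where it was at the start of the episode below 0.015 m and linear speed of each of green_switch, yellow_switch, blue_switch, red_switch below 0.02 m/s); the robot touches nothing.
It fails at once if a cap is pushed (over 2 mm) out of order: yellow before green is in, or blue before yellow is in ((value of joint yellow_cap above 0.002 m and not (value of joint green_cap above 0.004 m)) or (value of joint blue_cap above 0.002 m and not (value of joint yellow_cap above 0.004 m))).
It fails at once if the red cap is pushed (over 2 mm) (value of joint red_cap above 0.002 m).
It fails at once if a switch box is pressed with more than 20 N (contact force between the fingers and green_switch above 20 N or contact force between the fingers and yellow_switch above 20 N or contact force between the fingers and blue_switch above 20 N or contact force between the fingers and red_switch above 20 N).
It fails at once if a switch box is lifted, tipped over 0.15 rad or shoved more than 20 mm (distance of any of green_switch, yellow_switch, blue_switch, red_switch from where it was at the start of the episode above 0.02 m or height (world z) of any of green_switch, yellow_switch, blue_switch, red_switch above 0.008 m or angle between any of green_switch, yellow_switch, blue_switch, red_switch's own z axis and vertical above 0.15 rad).
It fails at once if the purple board, loupe, yellow reel or dish is moved more than 15 mm (distance of any of purple_board, black_loupe, yellow_reel, white_dish from where it was at the start of the episode above 0.015 m).
It also fails if it takes over 61 s, if anything falls off the work surface, if the arm or the gripper's body presses on something with over 40 N, if the wrist force passes 120 N, or if a joint passes its speed limit or range.

## Robot

A 6-joint arm with a two-finger parallel gripper is mounted at the origin on a cart in front of the work surface, level with it; the furniture and walls round the work are solid. World frame = base frame: x ahead of the robot, y to its left, z up, the work surface at z = 0. Lengths are in mm, angles in rad, forces in N, time in s.
With the tool pointing down it reaches from about 375 to 975 mm from the base axis. Payload 3.8 kg.
Tool frame: the origin (TCP) lies at the very end of the fingers, on their centre line; the grasp point (between the pads) lies behind it (env.pinch_z is the z of the grasp point in the tool frame, in mm); z points along the fingers, y is the line along which they close (so a half turn about z gives the same grasp; the last joint's range is limited). The gripper opens to 88 mm and grips with 3 to 60 N. Pads are 18 mm wide; open, the fingers measure 123 mm over their backs; the gripper's body (75 mm by 187 mm) begins 45 mm behind the grasp point.
Start: joints at [1.078, 0.264, 1.604, -0, 1.274, -0.037], TCP at [297.119, 606.084, 199.106] pointing down, gripper open.
Joint ranges: [-2.63, 2.63], [-0.94, 2.18], [0.31, 2.57], [-1.31, 4.45], [0, 2.66], [-2.55, 2.55]. Speed limits (rad/s): [2.57, 2.57, 3.14, 3.14, 3.14, 3.14].

## Interface

Orientations are given as a rotation vector (axis times angle).
In Python, from workcell import env, read_camera, get_calibration gives the robot as it stands.
- The arm moves only by the tool drive_tool, never from a script. Its argument "series" is a list of rows, each a list of 5 numbers: the closure, from -1 (fully open) to 1 (shut), so that 0 is half open, then the shift along the tool's x, y, z in mm, then the turn about the tool's z in rad. A call has exactly 8 rows; each row shifts and turns the commanded pose from where the row before left it, along the tool's axes as they then stand; what a row does not reach is not made up. A row lasts 1/12 s, in which the tool goes at most 41.7 mm and 7.16 degrees, less where a joint would pass 70% of its speed; a pose out of reach is approached as far as the arm can. A call is refused whole if a number of a shift passes 41.7 or a number of a turn 0.125, either way. A call with a gripper value outside its range is refused whole. The fingers move at their own pace and stop on an object; "newtons" is the grip in N (left out, the last holds). Time passes only in rows, so rows that do not move let the fingers close, or fill a call up. It gives the time, the measured TCP pose, the force, the opening and the grip force at its end, in the units of the state.
- env.get_obs(): the state, without advancing time (a new reading comes with each control period).
- read_camera(name): name is "side" or "top"; returns (picture, depth): 480x640x3 uint8, blue, green, red; 480x640 float32, mm along the optical axis (not along the pixel's ray), 0 where there is no reading.
- get_calibration(name): a dict with "intrinsics" (3x3 intrinsics, pixels), "rvec" (rotation vector, rad) and "tvec" (3), from world to camera coordinates, as OpenCV has them. Camera axes: x right, y down, z forward; pixel columns grow to the right and rows downward; lengths in mm; the calibration is good to about 2 mm. A picture is of the moment at which its call begins. get_calibration takes no time and is no camera call.
- env.finish_job(): hands the job in; it is judged then, once.
The state is a dict: "time": time; "qpos": joint angles; "joint_velocities": joint speeds; "tau": joint torques, N m; "eef_pos": TCP position; "eef_rot": TCP orientation; "force": force on the tool from outside, world axes, zero at the start; "torque": the same for the moment, N m; "opening": opening from 0.0 (shut) to 1.0 (fully open); "grip_force": force on a finger pad.
Only numpy, scipy, OpenCV 4.12 (cv2) and the standard library are available. Lean on these libraries where they do the work, as an engineer would, in place of code of your own. Each camera call takes 0.05 s, during which the arm holds its last target. There are 200 camera calls.

## Working session

There is one attempt and no reset: what is moved stays moved. The work goes in short steps, Python scripts to look and compute and a tool call to move; the robot and the scene stay as the last step left them, time stands still between calls to the robot, and variables do not carry over. Pictures are saved under pics/ and viewed, at most 10 in all, crops included, and the job is handed in when it is done.

Besides the shell and the picture viewer there is one more tool, called after "Emit:" by a JSON object that holds its "api" and its "payload", one argument or row to a line. drive_tool: Moves the arm, as the interface text tells. Its arguments: {"type":"object","properties":{"series":{"type":"array"},"newtons":{"type":"number"}},"required":["series"]}

```bash
mkdir -p pics
python3 - <<'E'
from workcell import env, read_camera, get_calibration
import cv2,numpy as np
for n in("top","side"):
    p,d=read_camera(n); cv2.imwrite(f"pics/{n}0.png",p); np.save(f"{n}d.npy",d)
    print(n,get_calibration(n))
print(env.get_obs(),env.pinch_z)
E
```

```text
top {'intrinsics': array([[607.09419773,   0.        , 310.19348196],
       [  0.        , 607.09419773, 240.19873245],
       [  0.        ,   0.        ,   1.        ]]), 'rvec': array([ 2.1491907 , -2.17087865,  0.14208205]), 'tvec': array([   8.63123105,  530.35334216, 1728.84758491])}
side {'intrinsics': array([[548.21585941,   0.        , 315.29268425],
       [  0.        , 548.21585941, 235.2873772 ],
       [  0.        ,   0.        ,   1.        ]]), 'rvec': array([-0.05451283,  2.83104211, -1.34353282]), 'tvec': array([ 530.76113192,   64.49411671, 1308.67603117])}
{'time': 0.1, 'qpos': array([ 1.07810450e+00,  2.64683373e-01,  1.60522483e+00,  1.32498174e-06,
        1.27370987e+00, -3.68909250e-02]), 'joint_velocities': array([-9.36709728e-05, -2.13657014e-03, -3.50039351e-03,  1.09980803e-04,
       -1.65096104e-06,  6.11149269e-04]), 'tau': array([-3.62011806e-04, -5.03619325e+01, -3.58071899e+01,  7.30411615e-02,
        2.33088556e-02, -8.55424855e-05]), 'eef_pos': array([296.77702833, 605.45482768, 197.91565973]), 'eef_rot': array([-0.70966892, -3.05984103,  0.00306958]), 'force': array([ 0.53137019, -0.05803058,  0.14067804]), 'torque': array([-0.01826715, -0.02903972,  0.03192409]), 'grip_force': 0.0, 'opening': 1.0031392549864082} -18.700000000000003
```

View pics/top0.png

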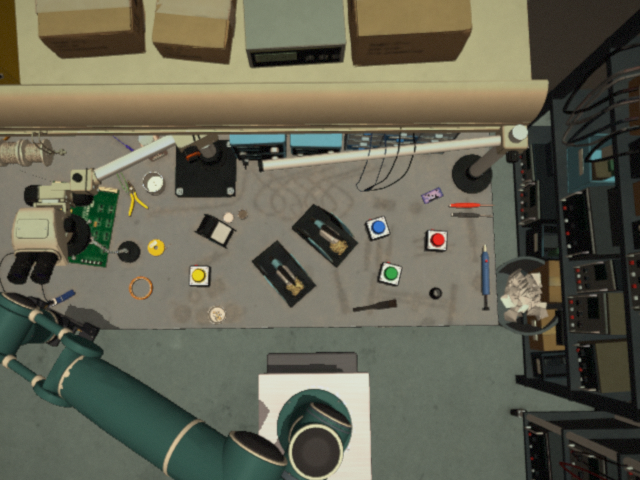

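View pics/side0.png

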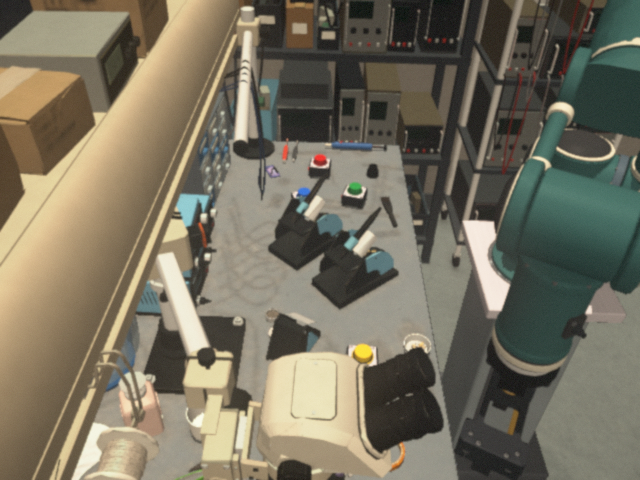

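The top view shows the green cap at (391,272), yellow at (200,275), blue at (377,227) and red at (437,239). In the side view green is at (355,188), yellow at (363,353), red at (320,159), and blue is partly hidden at (304,192). Two iron stands stand left of the green and blue boxes.

```bash
cat > h.py <<'E'
import numpy as np,cv2
from workcell import get_calibration
def cal(n):
    c=get_calibration(n); return c["intrinsics"],cv2.Rodrigues(c["rvec"])[0],c["tvec"],c["rvec"]
def world(n,u,v,z):   # deproject pixels with optical depth
    K,R,t,_=cal(n); u,v,z=map(lambda a:np.asarray(a,float).ravel(),(u,v,z))
    return (np.c_[(u-K[0,2])/K[0,0]*z,(v-K[1,2])/K[1,1]*z,z]-t)@R
def P(n): K,R,t,_=cal(n); return K@np.c_[R,t]
def tri(a,b):
    X=cv2.triangulatePoints(P("top"),P("side"),np.float64(a),np.float64(b)).ravel(); return X[:3]/X[3]
E
python3 - <<'E'
from h import *
I={n:cv2.imread(f"pics/{n}0.png") for n in("top","side")}; D={n:np.load(n+"d.npy") for n in I}
seed={"green":((391,272),(355,188)),"yellow":((200,275),(363,353)),"blue":((377,227),(304,192)),"red":((437,239),(320,159))}
for k,s in seed.items():
    c=[]
    for n,(u,v) in zip(I,s):
        h=cv2.cvtColor(I[n],cv2.COLOR_BGR2HSV).astype(int)
        r=14; w=h[v-r:v+r+1,u-r:u+r+1]; dh=(w[...,0]-h[v,u,0]+90)%180-90
        m=(abs(dh)<12)&(w[...,1]>120)&(w[...,2]>60)
        vv,uu=np.nonzero(m); uu+=u-r; vv+=v-r
        c.append((uu.mean(),vv.mean())); z=D[n][vv,uu]; z=z[z>0]
        print(k,n,len(uu),np.round(c[-1],1),"depth->",world(n,*c[-1],np.median(z)).round(1))
    print("   tri",tri(*c).round(1))
# height map of the top view around things
vv,uu=np.mgrid[130:330,100:500]; W=world("top",uu,vv,D["top"][130:330,100:500]).reshape(200,400,3)
Z=np.where(D["top"][130:330,100:500]>0,W[...,2],0)
for nm,(u0,u1,v0,v1) in {"stand1":(250,318,238,308),"stand2":(290,360,200,268),"flat":(194,236,210,245),"boom":(265,500,130,170)}.items():
    s=np.s_[v0-130:v1-130,u0-100:u1-100]; z=Z[s]; q=z>20
    print(nm,"max",np.percentile(z[q],[50,90,99]).round(),"x",W[s][q][:,0].min().round(),W[s][q][:,0].max().round(),"y",W[s][q][:,1].min().round(),W[s][q][:,1].max().round())
    q=z>90
    if q.any(): print("   >90: x",W[s][q][:,0].min().round(),W[s][q][:,0].max().round(),"y",W[s][q][:,1].min().round(),W[s][q][:,1].max().round())
E
```

```text
green top 110 [390.5 273. ] depth-> [[ 431.4 -224.6   54.1]]
green side 72 [354.7 186.8] depth-> [[ 434.2 -218.2   51.2]]
   tri [ 432.7 -225.8   45.8]
yellow top 146 [198.1 275.1] depth-> [[431.1 323.6  51.9]]
yellow side 314 [362.7 353.5] depth-> [[434.1 330.8  48.4]]
   tri [432.5 325.3  41.4]
blue top 120 [377.9 226.7] depth-> [[ 565.1 -191.7   53.8]]
blue side 76 [303.6 191.5] depth-> [[ 567.9 -188.5   51.4]]
   tri [ 566.9 -192.5   48.4]
red top 140 [437.  239.3] depth-> [[ 526.9 -360.8   53.5]]
red side 117 [319.6 159.4] depth-> [[ 530.  -355.2   48.1]]
   tri [ 529.  -363.2   43. ]
stand1 max [ 55. 124. 177.] x 341.0 538.0 y -17.0 172.0
   >90: x 368.0 527.0 y -15.0 150.0
stand2 max [ 67. 124. 176.] x 447.0 637.0 y -133.0 63.0
   >90: x 447.0 617.0 y -108.0 60.0
flat max [66. 84. 90.] x 520.0 611.0 y 223.0 340.0
   >90: x 538.0 591.0 y 276.0 310.0
boom max [343. 374. 379.] x 659.0 841.0 y -505.0 133.0
   >90: x 659.0 829.0 y -494.0 130.0
```

Emit:
{"api": "drive_tool", "payload": {
  "series": [
    [1,0,-30,-7,0],
    [1,0,-30,-7,0],
    [1,0,-30,-7,0],
    [1,0,-30,-7,0],
    [1,0,-30,-7,0],
    [1,0,-30,-7,0],
    [1,0,-30,-7,0],
    [1,0,-15,-7,0]
  ],
  "newtons": 10
}}

```text
time: 0.77
eef_pos: [196.5, 401.1, 254.7]
eef_rot: [-0.71, -3.06, 0.003]
force: [-0.0, 0.9, 0.1]
opening: 0.42
grip_force: 0.0
```

Emit:
{"api": "drive_tool", "payload": {
  "series": [
    [1,-40,-2,0,0.09],
    [1,-40,-2,0,0.09],
    [1,-40,-2,0,0.09],
    [1,-40,-2,0,0.09],
    [1,-40,-2,0,0.09],
    [1,-40,-2,0,0.09],
    [1,-40,-2,0,0.09],
    [1,-40,-2,0,0.09]
  ]
}}

```text
time: 1.43
eef_pos: [412.6, 172.8, 254.8]
eef_rot: [-1.748, -2.61, 0.0]
force: [0.8, -0.3, 0.0]
opening: 0.005
grip_force: 0.0
```

Emit:
{"api": "drive_tool", "payload": {
  "series": [
    [1,-40,-2,0,0.09],
    [1,-40,-2,0,0.09],
    [1,-40,-2,0,0.09],
    [1,-40,-2,0,0.09],
    [1,-40,-2,0,0.09],
    [1,-40,-2,0,0.09],
    [1,-40,-2,0,0.09],
    [1,-40,-2,0,0.09]
  ]
}}

```text
time: 2.1
eef_pos: [420.7, -140.8, 254.7]
eef_rot: [-2.556, -1.827, 0.0]
force: [0.2, -1.2, 0.3]
opening: 0.004
grip_force: 0.0
```

```bash
cat >> h.py <<'E'
from workcell import env
from scipy.spatial.transform import Rotation as Ro
def goto(x,y,z,yaw=None):  # shift in tool axes and turn still needed
    o=env.get_obs(); R=Ro.from_rotvec(o["eef_rot"]).as_matrix()
    h=np.arctan2(R[1,1],R[0,1]); s=R.T@(np.array([x,y,z])-o["eef_pos"])
    print("yaw",h.round(3),"shift",s.round(1),"turn",None if yaw is None else round(h-yaw,3),"pos",o["eef_pos"].round(1),"F",o["force"].round(1),"t",o["time"])
E
python3 - <<'E'
from h import *
d=np.load("topd.npy"); vv,uu=np.mgrid[130:330,100:520]; z=d[130:330,100:520]
W=world("top",uu,vv,z)[z.ravel()>0]; W=W[(W[:,2]>75)&(W[:,2]<330)]
for n,c in {"green":(432,-225),"yellow":(432,325),"blue":(566,-192)}.items():
    r=[]
    for a in np.arange(-90,90,10):
        q=np.deg2rad(a); e=W[:,:2]-c; l=abs(e@[np.cos(q),np.sin(q)])-94; s=abs(e@[-np.sin(q),np.cos(q)])-38
        dd=np.hypot(np.maximum(l,0),np.maximum(s,0)); r.append((int(a),int(dd.min())))
    print(n,r)
goto(432,-225,80,-.3)
E
```

```text
green [(-90, 61), (-80, 69), (-70, 83), (-60, 94), (-50, 108), (-40, 114), (-30, 110), (-20, 101), (-10, 88), (0, 73), (10, 59), (20, 52), (30, 53), (40, 58), (50, 58), (60, 54), (70, 52), (80, 58)]
yellow [(-90, 63), (-80, 55), (-70, 44), (-60, 30), (-50, 15), (-40, 5), (-30, 9), (-20, 12), (-10, 11), (0, 7), (10, 8), (20, 13), (30, 26), (40, 42), (50, 55), (60, 65), (70, 68), (80, 67)]
blue [(-90, 0), (-80, 0), (-70, 0), (-60, 0), (-50, 0), (-40, 3), (-30, 0), (-20, 0), (-10, 0), (0, 0), (10, 1), (20, 0), (30, 0), (40, 0), (50, 6), (60, 10), (70, 0), (80, 0)]
yaw -0.329 shift [-76.   38.  174.7] turn -0.029 pos [ 420.7 -140.8  254.7] F [ 0.2 -1.2  0.3] t 2.1
```

Emit:
{"api": "drive_tool", "payload": {
  "series": [
    [1,-25,13,0,0],
    [1,-25,13,5,0],
    [1,-20,10,25,0],
    [1,-4,1,38,0],
    [1,0,0,38,0],
    [1,0,0,38,0],
    [1,0,0,25,0],
    [1,0,0,5,0]
  ]
}}

```text
time: 2.77
eef_pos: [428.0, -218.4, 75.3]
eef_rot: [-2.544, -1.827, 0.007]
force: [-0.8, -0.2, -0.8]
opening: 0.007
grip_force: 0.0
```

Run:
```python
from h import *
goto(432.3,-225,46,-.3)
d=np.load("topd.npy"); vv,uu=np.mgrid[130:330,100:520]; z=d[130:330,100:520]
W=world("top",uu,vv,z)[z.ravel()>0]; W=W[(W[:,2]>62)&(W[:,2]<330)]
r=np.hypot(W[:,0]-566,W[:,1]+192); k=r<110; W=W[k]; r=r[k]; o=np.argsort(r)[:200]
print(k.sum()); print(W[o][::5].round().astype(int).tolist())
p,_=__import__("workcell").read_camera("top"); cv2.imwrite("pics/c1.png",cv2.resize(p[180:310,300:480],None,fx=4,fy=4,interpolation=cv2.INTER_CUBIC))
```

```text
yaw -0.325 shift [-4.9  6.5 29.2] turn -0.025 pos [ 428.  -218.4   75.3] F [-0.8 -0.2 -0.8] t 2.7667
182
[[572, -191, 62], [540, -119, 68], [549, -112, 88], [551, -108, 93], [551, -106, 91], [553, -101, 76], [557, -98, 86], [559, -95, 78], [661, -165, 139], [562, -93, 112], [660, -159, 116], [666, -195, 98], [660, -157, 114], [666, -172, 227], [668, -193, 88], [663, -160, 112], [668, -174, 207], [566, -88, 104], [670, -198, 208], [566, -88, 66], [670, -188, 158], [669, -209, 122], [671, -198, 250], [669, -212, 123], [671, -187, 166], [672, -199, 86], [672, -192, 173], [569, -85, 106], [669, -222, 150], [673, -185, 157], [671, -217, 142], [569, -84, 83], [674, -199, 257], [672, -168, 84], [570, -83, 100], [675, -198, 264], [674, -172, 248]]
```

View pics/c1.png

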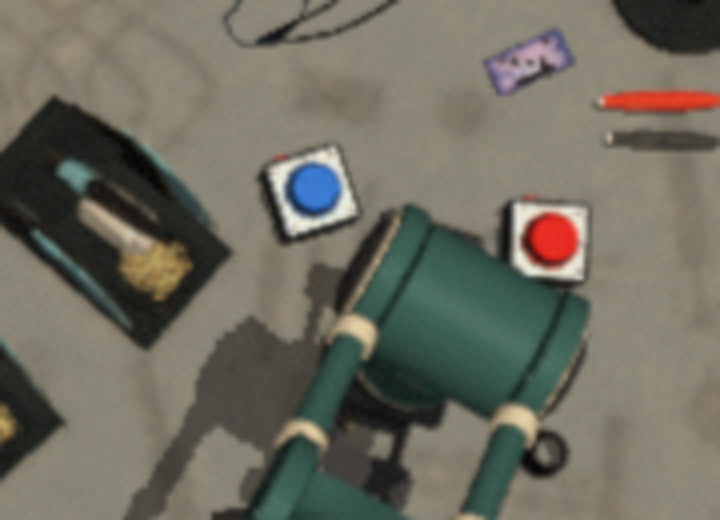

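The crop shows the blue cap at (315,187), the red at (553,240) and the wrist covering green. Cables hang behind blue. I'll work out the blue clearance for this gripper height and how far the wrist overhangs.

Run:
```python
from h import *
d0=np.load("topd.npy"); _,d=__import__("workcell").read_camera("top")
vv,uu=np.mgrid[0:480,0:640]
k=(d>0)&(abs(d-d0)>40)&(uu>300)&(vv<330); W=world("top",uu[k],vv[k],d[k]); tcp=env.get_obs()["eef_pos"]; a=-.325
L=(W-tcp); rad=L[:,:2]@[np.cos(a),np.sin(a)]; tan=L[:,:2]@[-np.sin(a),np.cos(a)]
for z0 in range(100,500,50):
    q=(W[:,2]>z0)&(W[:,2]<=z0+50)
    if q.sum()>10: print(z0,q.sum(),"rad",np.percentile(rad[q],99).round(),"tan",np.percentile(tan[q],[1,99]).round())
k=(d0>0)&(uu>100)&(uu<520)&(vv>130)&(vv<330); W=world("top",uu[k],vv[k],d0[k]); W=W[(W[:,2]>92)&(W[:,2]<340)&(np.hypot(W[:,0]-566,W[:,1]+192)>40)]
for a in range(-90,90,10):
    q=np.deg2rad(a); e=W[:,:2]-(566,-192); l=abs(e@[np.cos(q),np.sin(q)])-94; s=abs(e@[-np.sin(q),np.cos(q)])-38
    dd=np.hypot(np.maximum(l,0),np.maximum(s,0)); print(a,dd.min().round(),W[dd.argmin()].round(),end="; ")
```

```text
100 11 rad 646.0 tan [-430.  303.]
150 20 rad 802.0 tan [-625. -202.]
200 393 rad 579.0 tan [-453.   32.]
250 121 rad -26.0 tan [-35.  25.]
300 79 rad 349.0 tan [-35.  27.]
350 61 rad 355.0 tan [-143.  250.]
400 89 rad 641.0 tan [-113.  320.]
450 2022 rad 210.0 tan [-64.  66.]
-90 0.0 [558. -99. 104.]; -80 0.0 [558. -99. 104.]; -70 0.0 [562. -93. 112.]; -60 0.0 [ 556. -100.   94.]; -50 4.0 [ 551. -108.   93.]; -40 6.0 [ 668. -224.  154.]; -30 0.0 [ 665. -207.  115.]; -20 1.0 [ 666. -195.   98.]; -10 0.0 [ 664. -171.  186.]; 0 0.0 [ 659. -169.  157.]; 10 1.0 [ 665. -207.  115.]; 20 0.0 [ 666. -195.   98.]; 30 0.0 [ 663. -173.  165.]; 40 0.0 [ 660. -161.  129.]; 50 6.0 [ 662. -144.   93.]; 60 10.0 [572. -86. 104.]; 70 0.0 [564. -91. 102.]; 80 0.0 [560. -97. 105.];
```

Emit:
{"api": "drive_tool", "payload": {
  "series": [
    [1,-5,6.5,5,0],
    [1,0,0,5,0],
    [1,0,0,3,0],
    [1,0,0,1,0],
    [1,0,0,0,0],
    [1,0,0,0,0],
    [1,0,0,0,0],
    [1,0,0,0,0]
  ]
}}

```text
time: 3.53
eef_pos: [437.4, -227.7, 67.4]
eef_rot: [2.551, 1.833, 0.0]
force: [1.2, -0.2, -0.4]
opening: 0.005
grip_force: 0.0
```

Emit:
{"api": "drive_tool", "payload": {
  "series": [
    [1,1,-5.6,0,0],
    [1,0,0,4,0],
    [1,0,0,4,0],
    [1,0,0,2,0],
    [1,0,0,0,0],
    [1,0,0,0,0],
    [1,0,0,0,0],
    [1,0,0,0,0]
  ]
}}

```text
time: 4.2
eef_pos: [432.5, -225.0, 57.2]
eef_rot: [2.551, 1.833, 0.0]
force: [-0.4, -0.6, 0.1]
opening: 0.004
grip_force: 0.0
```

Run:
```python
from h import *
goto(432.3,-225,46,-.33)
p,_=__import__("workcell").read_camera("side"); cv2.imwrite("pics/s1.png",cv2.resize(p[100:230,280:440],None,fx=4.5,fy=4.5,interpolation=cv2.INTER_CUBIC))
```

```text
yaw -0.325 shift [-0.  -0.2 11.2] turn 0.005 pos [ 432.5 -225.    57.2] F [-0.4 -0.6  0.1] t 4.2
```

View pics/s1.png

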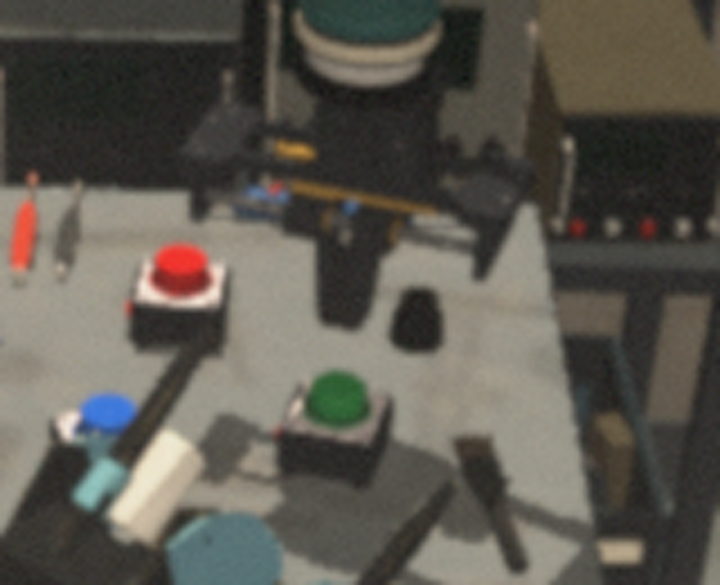

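The crop shows the fingertips at (343,322) and the green cap top centre at about (337,388), so there is a gap of about 14 image pixels, more than 4 mm. I'll check by projection before pressing.

Run:
```python
from h import *
def pr(n,p):
    K,R,t,rv=cal(n); return cv2.projectPoints(np.float64([p]),rv,t,K,None)[0].ravel().round(1)
for n in("side","top"): print(n,pr(n,env.get_obs()["eef_pos"]),pr(n,[432,-225,53]),pr(n,[432,-225,95]))
print("tip px seen",(280+343/4.5,100+322/4.5),"cap",(280+337/4.5,100+388/4.5))
K,R,t,_=cal("side"); print("cam",(-R.T@t).round())
_,d=__import__("workcell").read_camera("side")
for u,v in((356,170),(356,166),(355,186),(358,160)): print((u,v),d[v,u],world("side",u,v,d[v,u]).round(1))
```

```text
side [355.4 183.5] [355.5 184.9] [356.6 171.4]
top [390.9 272.5] [390.6 272.8] [392.7 271.7]
tip px seen (356.22222222222223, 171.55555555555554) cap (354.8888888888889, 186.22222222222223)
cam [522. 988. 866.]
(356, 170) 1417.3577 [[ 434.2 -219.6  102.7]]
(356, 166) 1404.5067 [[ 435.4 -215.1  117.5]]
(355, 186) 1449.3041 [[ 433.4 -220.    52.7]]
(358, 160) 1392.481 [[ 431.6 -214.6  135.9]]
```

The tips image at z≈95 mm while the state says 57. Commanding 46.5 is safe under either reading, so I'll go there and compare force and picture.

Emit:
{"api": "drive_tool", "payload": {
  "series": [
    [1,0,0,1.5,0],
    [1,0,0,1.5,0],
    [1,0,0,1.5,0],
    [1,0,0,1.5,0],
    [1,0,0,1.5,0],
    [1,0,0,1.5,0],
    [1,0,0,1.5,0],
    [1,0,0,0,0]
  ]
}}

```text
time: 4.97
eef_pos: [432.0, -224.8, 46.2]
eef_rot: [-2.551, -1.832, 0.0]
force: [1.0, -0.1, -0.2]
opening: 0.006
grip_force: 0.0
```

Run:
```python
from h import *
goto(432.3,-225,46,-.33)
p,d=__import__("workcell").read_camera("side"); cv2.imwrite("pics/s2.png",cv2.resize(p[100:230,280:440],None,fx=4.5,fy=4.5,interpolation=cv2.INTER_CUBIC))
for v in range(166,192,2): print(v,p[v,356],world("side",356,v,d[v,356]).round(0))
```

```text
yaw -0.325 shift [-0.1  0.3  0.2] turn 0.005 pos [ 432.  -224.8   46.2] F [ 1.  -0.1 -0.2] t 4.9667
166 [40 40 42] [[ 435. -225.  111.]]
168 [39 44 44] [[ 434. -223.  107.]]
170 [40 46 47] [[ 434. -219.  103.]]
172 [45 47 47] [[ 434. -214.  100.]]
174 [42 43 45] [[ 434. -217.   92.]]
176 [75 81 84] [[ 433. -219.   85.]]
178 [137 148 152] [[ 423. -342.   -1.]]
180 [142 154 159] [[ 424. -326.    2.]]
182 [104 127 114] [[ 424. -325.   -4.]]
184 [49 92 44] [[ 430. -232.   51.]]
186 [51 95 48] [[ 431. -221.   52.]]
188 [51 99 47] [[ 431. -212.   52.]]
190 [ 57 105  53] [[ 430. -216.   43.]]
```

View pics/s2.png

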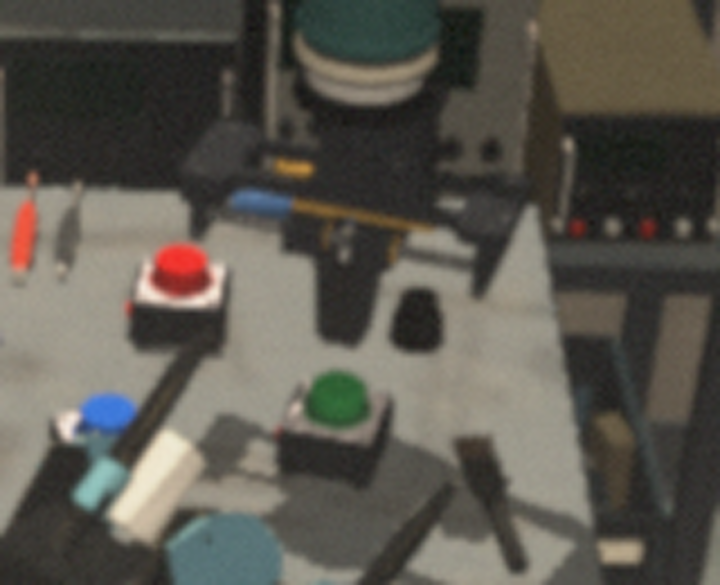

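The new crop shows the tips at about (343,342), which depth puts at z≈84 mm. They're still clear of the cap (337,388) and there's no force. So reported z is about 38 mm below the true height, and I'll go by camera and force from here.

Emit:
{"api": "drive_tool", "payload": {
  "series": [
    [1,0,0,4,0],
    [1,0,0,4,0],
    [1,0,0,4,0],
    [1,0,0,4,0],
    [1,0,0,3,0],
    [1,0,0,1,0],
    [1,0,0,0,0],
    [1,0,0,0,0]
  ]
}}

```text
time: 5.68
eef_pos: [432.3, -224.9, 26.5]
eef_rot: [-2.551, -1.833, 0.0]
force: [0.5, 0.0, -1.3]
opening: 0.003
grip_force: 0.0
```

```bash
cat >> h.py <<'E'
def shot(n,box,f,name):
    from workcell import read_camera
    p,d=read_camera(n); u0,u1,v0,v1=box
    cv2.imwrite(f"pics/{name}.png",cv2.resize(p[v0:v1,u0:u1],None,fx=f,fy=f,interpolation=cv2.INTER_CUBIC)); return p,d
E
python3 - <<'E'
from h import *
goto(432.3,-225,8,-.33)
p,d=shot("side",(320,400,140,210),8,"s3")
for u in (352,356,360):
  for v in range(168,190,2): print(u,v,p[v,u],world("side",u,v,d[v,u]).round(0).ravel())
E
```

```text
yaw -0.325 shift [-0.1  0.  18.5] turn 0.005 pos [ 432.3 -224.9   26.5] F [ 0.5  0.  -1.3] t 5.6833
352 168 [36 40 45] [ 445. -222.  107.]
352 170 [43 44 45] [ 445. -217.  104.]
352 172 [43 45 46] [ 444. -218.   97.]
352 174 [45 47 48] [ 444. -221.   89.]
352 176 [40 43 45] [ 444. -215.   87.]
352 178 [46 46 47] [ 443. -222.   76.]
352 180 [42 43 45] [ 443. -219.   72.]
352 182 [54 71 56] [ 443. -214.   69.]
352 184 [57 98 54] [ 442. -222.   57.]
352 186 [48 95 46] [ 441. -223.   50.]
352 188 [ 57 104  50] [ 441. -212.   51.]
356 168 [42 43 44] [ 435. -215.  112.]
356 170 [41 44 46] [ 434. -218.  104.]
356 172 [36 43 44] [ 434. -214.  100.]
356 174 [43 44 49] [ 434. -215.   93.]
356 176 [39 42 44] [ 433. -219.   85.]
356 178 [42 45 48] [ 433. -214.   82.]
356 180 [42 45 45] [ 432. -220.   72.]
356 182 [39 50 45] [ 432. -215.   69.]
356 184 [53 90 48] [ 430. -231.   51.]
356 186 [54 97 46] [ 431. -221.   52.]
356 188 [ 54 103  49] [ 431. -214.   51.]
360 168 [47 49 52] [ 425. -210.  115.]
360 170 [44 48 47] [ 425. -212.  108.]
360 172 [43 44 46] [ 424. -208.  104.]
360 174 [44 45 48] [ 424. -213.   95.]
360 176 [45 50 52] [ 423. -212.   89.]
360 178 [53 57 58] [ 423. -211.   84.]
360 180 [82 90 92] [ 422. -213.   76.]
360 182 [115 126 127] [ 413. -321.   -1.]
360 184 [ 98 122 109] [ 420. -234.   50.]
360 186 [ 69 105  67] [ 420. -221.   53.]
360 188 [55 94 54] [ 420. -211.   53.]
```

View pics/s3.png

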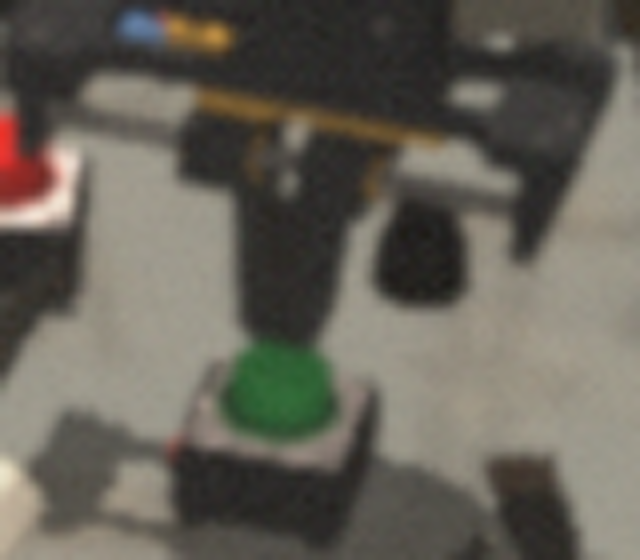

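The crop shows the tips at (285,340) just above the far half of the green cap, whose top spans about (225–335, 345–385). They're at z≈66 and perhaps 5 mm too far in −y. I'll shift +4 mm along tool x and lower, watching the force.

Emit:
{"api": "drive_tool", "payload": {
  "series": [
    [1,4,0,0,0],
    [1,0,0,2,0],
    [1,0,0,2,0],
    [1,0,0,2,0],
    [1,0,0,1,0],
    [1,0,0,1,0],
    [1,0,0,0,0],
    [1,0,0,0,0]
  ]
}}

```text
time: 6.4
eef_pos: [433.5, -221.1, 18.5]
eef_rot: [-2.551, -1.833, 0.0]
force: [-0.2, 0.2, 0.6]
opening: 0.009
grip_force: 0.0
```

Emit:
{"api": "drive_tool", "payload": {
  "series": [
    [1,0,0,0.5,0],
    [1,0,0,0.5,0],
    [1,0,0,0.5,0],
    [1,0,0,0.5,0],
    [1,0,0,0.5,0],
    [1,0,0,0.5,0],
    [1,0,0,0.5,0],
    [1,0,0,0.5,0]
  ]
}}

```text
time: 7.07
eef_pos: [433.5, -221.1, 14.6]
eef_rot: [-2.552, -1.833, 0.0]
force: [-0.0, -0.8, -0.5]
opening: 0.005
grip_force: 0.0
```

Emit:
{"api": "drive_tool", "payload": {
  "series": [
    [1,0,0,0.5,0],
    [1,0,0,0.5,0],
    [1,0,0,0.5,0],
    [1,0,0,0.5,0],
    [1,0,0,0.5,0],
    [1,0,0,0.5,0],
    [1,0,0,0.5,0],
    [1,0,0,0.5,0]
  ]
}}

```text
time: 7.73
eef_pos: [433.6, -221.1, 10.6]
eef_rot: [2.551, 1.833, 0.0]
force: [-1.3, 0.3, 3.0]
opening: 0.003
grip_force: 1.3
```

Contact, at 3.0 N, with the cap between 0 and 4 mm in. Another 5 mm gives 5–9 mm.

Emit:
{"api": "drive_tool", "payload": {
  "series": [
    [1,0,0,1,0],
    [1,0,0,1,0],
    [1,0,0,1,0],
    [1,0,0,1,0],
    [1,0,0,1,0],
    [1,0,0,0,0],
    [1,0,0,0,0],
    [1,0,0,0,0]
  ]
}}

```text
time: 8.4
eef_pos: [433.5, -221.1, 5.3]
eef_rot: [-2.551, -1.833, 0.0]
force: [-0.2, -0.2, -0.3]
opening: 0.003
grip_force: 0.0
```

Emit:
{"api": "drive_tool", "payload": {
  "series": [
    [1,0,0,-3,0],
    [1,0,0,-12,0],
    [1,0,0,-30,0],
    [1,0,0,-40,0],
    [1,0,0,-40,0],
    [1,0,-15,-40,0],
    [1,0,-20,-35,0],
    [1,0,-10,-15,0]
  ]
}}

```text
time: 9.07
eef_pos: [392.3, -207.7, 225.4]
eef_rot: [2.546, 1.829, 0.004]
force: [0.5, -0.4, 0.4]
opening: 0.005
grip_force: 0.0
```

Emit:
{"api": "drive_tool", "payload": {
  "series": [
    [1,40,-2,0,-0.09],
    [1,40,-2,0,-0.09],
    [1,40,-2,0,-0.09],
    [1,40,-2,0,-0.09],
    [1,40,-2,0,-0.09],
    [1,40,-2,0,-0.09],
    [1,40,-2,0,-0.09],
    [1,40,-2,0,-0.09]
  ]
}}

```text
time: 9.73
eef_pos: [378.4, 108.3, 220.0]
eef_rot: [1.737, 2.617, 0.001]
force: [0.5, -0.5, -0.1]
opening: 0.006
grip_force: 0.0
```

Run:
```python
from h import *
goto(432.3,325.5,65,.9)
p,d=shot("side",(280,400,150,210),5,"s4")
h=cv2.cvtColor(p,cv2.COLOR_BGR2HSV); I=cv2.cvtColor(cv2.imread("pics/side0.png"),cv2.COLOR_BGR2HSV)
for q in(I,h):
    m=cv2.inRange(q[172:205,340:372],(45,100,50),(85,255,255)); v,u=np.nonzero(m); print(len(u),u.mean()+340,v.mean()+172,v.min()+172,v.max()+172)
from workcell import read_camera
_,dt=read_camera("top"); d0=np.load("topd.npy")
print("top z",[np.median(world("top",*np.meshgrid(np.arange(388,394),np.arange(270,276)),x[270:276,388:394])[:,2]).round(1) for x in(d0,dt)])
```

```text
yaw 0.399 shift [179.2 133.9 155.1] turn -0.501 pos [378.4 108.3 220. ] F [ 0.5 -0.5 -0.1] t 9.7333
101 354.7029702970297 187.69306930693068 183 193
78 354.62820512820514 189.32051282051282 185 193
top z [np.float64(54.6), np.float64(44.3)]
```

Green's top dropped about 6–10 mm in the pictures, so it's in. On to yellow.

Emit:
{"api": "drive_tool", "payload": {
  "series": [
    [1,23,17,0,0],
    [1,23,17,0,0],
    [1,23,17,0,0],
    [1,23,17,0,0],
    [1,23,17,0,0],
    [1,23,17,0,0],
    [1,23,17,0,0],
    [1,18,15,0,0]
  ]
}}

```text
time: 10.5
eef_pos: [434.5, 324.1, 219.5]
eef_rot: [1.744, 2.613, -0.0]
force: [0.6, 0.1, -0.0]
opening: 0.011
grip_force: 0.0
```

Emit:
{"api": "drive_tool", "payload": {
  "series": [
    [1,0,0,20,-0.1],
    [1,0,0,25,-0.1],
    [1,0,0,30,-0.1],
    [1,0,0,30,-0.1],
    [1,0,0,25,-0.1],
    [1,0,0,15,0],
    [1,0,0,10,0],
    [1,0,0,0,0]
  ]
}}

```text
time: 11.17
eef_pos: [432.4, 321.3, 62.0]
eef_rot: [-1.043, -2.96, 0.006]
force: [0.0, -0.7, 0.5]
opening: 0.001
grip_force: 0.0
```

Run:
```python
from h import *
goto(432.3,325.5,25,.9)
p,d=shot("side",(310,410,270,370),6,"s5")
for v in range(318,352,3): print(v,[ (u,world("side",u,v,d[v,u]).round(0).ravel().tolist()) for u in (360,364,368)])
```

```text
yaw 0.893 shift [ 2.7  3.4 37. ] turn -0.007 pos [432.4 321.3  62. ] F [ 0.  -0.7  0.5] t 11.1667
318 [(360, [452.0, 378.0, 197.0]), (364, [442.0, 356.0, 173.0]), (368, [437.0, 363.0, 181.0])]
321 [(360, [453.0, 392.0, 205.0]), (364, [444.0, 370.0, 181.0]), (368, [437.0, 367.0, 179.0])]
324 [(360, [453.0, 399.0, 206.0]), (364, [444.0, 375.0, 179.0]), (368, [432.0, 336.0, 137.0])]
327 [(360, [452.0, 397.0, 197.0]), (364, [438.0, 337.0, 129.0]), (368, [430.0, 331.0, 123.0])]
330 [(360, [444.0, 334.0, 117.0]), (364, [437.0, 336.0, 120.0]), (368, [429.0, 330.0, 113.0])]
333 [(360, [443.0, 330.0, 104.0]), (364, [437.0, 336.0, 112.0]), (368, [429.0, 328.0, 104.0])]
336 [(360, [433.0, 246.0, -1.0]), (364, [424.0, 245.0, -2.0]), (368, [416.0, 245.0, -2.0])]
339 [(360, [433.0, 254.0, -1.0]), (364, [424.0, 252.0, -3.0]), (368, [417.0, 254.0, -1.0])]
342 [(360, [433.0, 263.0, -1.0]), (364, [425.0, 261.0, -3.0]), (368, [417.0, 260.0, -3.0])]
345 [(360, [439.0, 316.0, 55.0]), (364, [431.0, 315.0, 54.0]), (368, [417.0, 269.0, -2.0])]
348 [(360, [439.0, 320.0, 50.0]), (364, [431.0, 318.0, 48.0]), (368, [424.0, 320.0, 52.0])]
351 [(360, [439.0, 330.0, 54.0]), (364, [432.0, 327.0, 51.0]), (368, [424.0, 327.0, 51.0])]
```

View pics/s5.png

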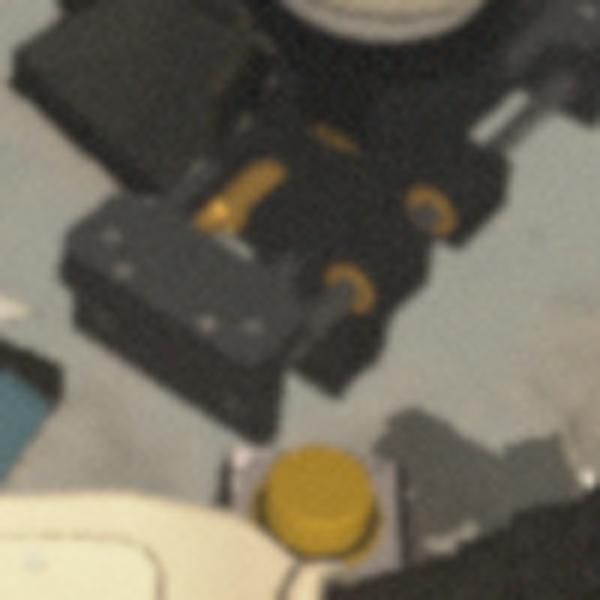

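The crop shows the finger tips at (345,395), at z≈100. The yellow cap top is at about (318,485). An end block of the gripper has its low corner at (265,440), and I need its height.

Run:
```python
from h import *
from workcell import read_camera
_,d=read_camera("side")
tcp=env.get_obs()["eef_pos"]
for u,v in((354,341),(352,338),(345,334),(330,326),(325,320),(352,325),(366,334),(362,333),(368,330)):
    w=world("side",u,v,np.median(d[v-1:v+2,u-1:u+2])).ravel(); print((u,v),w.round(),"rel",(w-tcp).round())
```

```text
(354, 341) [461. 408. 176.] rel [ 27.  86. 111.]
(352, 338) [464. 407. 181.] rel [ 30.  84. 116.]
(345, 334) [475. 398. 179.] rel [ 41.  75. 114.]
(330, 326) [500. 379. 176.] rel [ 66.  56. 111.]
(325, 320) [509. 380. 192.] rel [ 74.  57. 127.]
(352, 325) [466. 403. 208.] rel [ 32.  80. 143.]
(366, 334) [433. 336. 109.] rel [-1. 13. 44.]
(362, 333) [440. 336. 111.] rel [ 6. 13. 46.]
(368, 330) [429. 329. 113.] rel [-5.  6. 48.]
```

The body ends sit at z≈176, well above the tips (≈102), so the ~39 mm height offset holds here too. Correct laterally by a few mm and descend to about 12 mm above the cap.

Emit:
{"api": "drive_tool", "payload": {
  "series": [
    [1,3,6.5,0,0],
    [1,0,0,8,0],
    [1,0,0,8,0],
    [1,0,0,8,0],
    [1,0,0,8,0],
    [1,0,0,6,0],
    [1,0,0,2,0],
    [1,0,0,0,0]
  ]
}}

```text
time: 11.93
eef_pos: [434.4, 329.6, 23.4]
eef_rot: [-1.041, -2.963, 0.003]
force: [-0.4, -0.5, 0.6]
opening: 0.004
grip_force: 0.0
```

Run:
```python
from h import *
goto(436,329,25,.9)
p,d=shot("side",(320,400,300,370),8,"s6")
for v in range(336,354,2): print(v,[ (u,world("side",u,v,d[v,u]).round(0).ravel().tolist()) for u in (358,362,366,370)])
```

```text
yaw 0.895 shift [-1.6  0.5 -1.6] turn -0.005 pos [434.4 329.6  23.4] F [-0.4 -0.5  0.6] t 11.9333
336 [(358, [453.0, 386.0, 162.0]), (362, [443.0, 363.0, 135.0]), (366, [437.0, 369.0, 143.0]), (370, [431.0, 373.0, 148.0])]
338 [(358, [447.0, 341.0, 104.0]), (362, [444.0, 374.0, 143.0]), (366, [437.0, 372.0, 141.0]), (370, [431.0, 375.0, 145.0])]
340 [(358, [454.0, 401.0, 169.0]), (362, [444.0, 379.0, 144.0]), (366, [437.0, 372.0, 135.0]), (370, [430.0, 374.0, 139.0])]
342 [(358, [454.0, 405.0, 169.0]), (362, [444.0, 381.0, 141.0]), (366, [431.0, 336.0, 88.0]), (370, [430.0, 374.0, 134.0])]
344 [(358, [454.0, 408.0, 167.0]), (362, [439.0, 346.0, 94.0]), (366, [431.0, 336.0, 82.0]), (370, [422.0, 327.0, 72.0])]
346 [(358, [453.0, 406.0, 160.0]), (362, [522.0, 988.0, 866.0]), (366, [431.0, 337.0, 78.0]), (370, [422.0, 328.0, 67.0])]
348 [(358, [445.0, 341.0, 76.0]), (362, [439.0, 346.0, 83.0]), (366, [430.0, 336.0, 71.0]), (370, [420.0, 320.0, 52.0])]
350 [(358, [445.0, 341.0, 71.0]), (362, [438.0, 346.0, 77.0]), (366, [429.0, 334.0, 62.0]), (370, [420.0, 325.0, 52.0])]
352 [(358, [443.0, 332.0, 53.0]), (362, [438.0, 345.0, 70.0]), (366, [428.0, 332.0, 54.0]), (370, [421.0, 330.0, 53.0])]
```

View pics/s6.png

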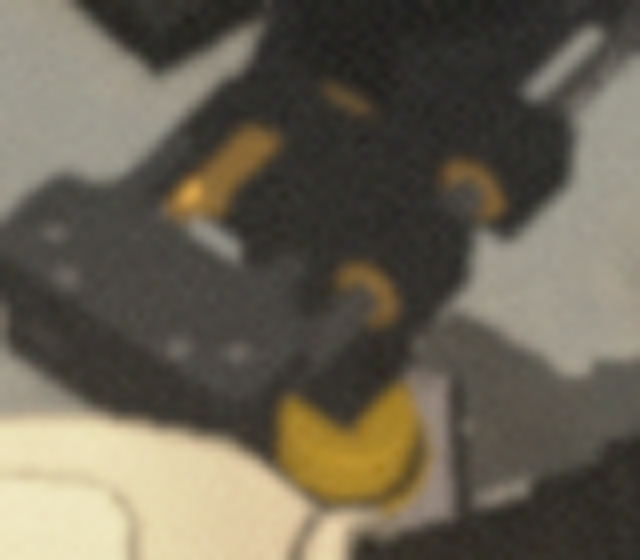

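The crop shows the tip corner at (345,420), over the yellow cap (centre (350,430)). By depth the finger centre is about (434,326), right over the cap. Lower with force checks.

Emit:
{"api": "drive_tool", "payload": {
  "series": [
    [1,0,0,2,0],
    [1,0,0,2,0],
    [1,0,0,2,0],
    [1,0,0,1,0],
    [1,0,0,1,0],
    [1,0,0,0.5,0],
    [1,0,0,0.5,0],
    [1,0,0,0.5,0]
  ]
}}

```text
time: 12.65
eef_pos: [435.3, 330.3, 15.1]
eef_rot: [1.042, 2.964, 0.0]
force: [-0.3, 0.3, -0.5]
opening: 0.001
grip_force: 0.0
```

Emit:
{"api": "drive_tool", "payload": {
  "series": [
    [1,0,0,0.4,0],
    [1,0,0,0.4,0],
    [1,0,0,0.4,0],
    [1,0,0,0.4,0],
    [1,0,0,0.4,0],
    [1,0,0,0.4,0],
    [1,0,0,0.4,0],
    [1,0,0,0.4,0]
  ]
}}

```text
time: 13.32
eef_pos: [435.3, 330.3, 12.1]
eef_rot: [1.041, 2.964, 0.0]
force: [-0.7, -1.2, 2.4]
opening: 0.006
grip_force: 1.3
```

Contact between 15.1 and 12.1. Press a further 5.5 mm, then retreat inward and swing back.

Emit:
{"api": "drive_tool", "payload": {
  "series": [
    [1,0,0,1,0],
    [1,0,0,1,0],
    [1,0,0,1,0],
    [1,0,0,1,0],
    [1,0,0,1,0],
    [1,0,0,0.5,0],
    [1,0,0,0,0],
    [1,0,0,0,0]
  ]
}}

```text
time: 13.98
eef_pos: [435.3, 330.3, 6.2]
eef_rot: [1.041, 2.964, 0.0]
force: [0.8, 0.7, 0.5]
opening: 0.005
grip_force: 0.2
```

Emit:
{"api": "drive_tool", "payload": {
  "series": [
    [1,0,0,-3,0],
    [1,0,0,-12,0],
    [1,0,0,-30,0],
    [1,0,0,-40,0],
    [1,0,0,-40,0],
    [1,-5,-20,-35,0.05],
    [1,-10,-35,-20,0.1],
    [1,-10,-35,-10,0.1]
  ]
}}

```text
time: 14.65
eef_pos: [394.2, 248.4, 201.9]
eef_rot: [1.406, 2.804, 0.01]
force: [0.3, -0.8, 0.8]
opening: 0.008
grip_force: 0.0
```

Run:
```python
from h import *
goto(400,-140,220,-.33)
from workcell import read_camera
_,dt=read_camera("top"); d0=np.load("topd.npy")
for c,u,v in(("yellow",198,275),("green",391,273)):
    g=np.meshgrid(np.arange(u-3,u+4),np.arange(v-3,v+4)); print(c,[np.median(world("top",*g,x[v-3:v+4,u-3:u+4])[:,2]).round(1) for x in(d0,dt)])
```

```text
yaw 0.641 shift [-314.7 -227.6  -19.5] turn 0.971 pos [394.2 248.4 201.9] F [ 0.3 -0.8  0.8] t 14.65
yellow [np.float64(54.8), np.float64(621.6)]
green [np.float64(54.4), np.float64(45.9)]
```

Emit:
{"api": "drive_tool", "payload": {
  "series": [
    [1,-40,-10,-10,0.09],
    [1,-40,-6,-10,0.09],
    [1,-40,-2,0,0.09],
    [1,-40,-2,0,0.09],
    [1,-40,-2,0,0.09],
    [1,-40,-2,0,0.09],
    [1,-40,-2,0,0.09],
    [1,-40,-2,0,0.09]
  ]
}}

```text
time: 15.37
eef_pos: [468.9, -62.0, 217.0]
eef_rot: [2.307, 2.131, 0.001]
force: [0.8, 0.3, -0.9]
opening: 0.001
grip_force: 0.0
```

Run:
```python
from h import *
goto(430,-146,220,-.33)
from workcell import read_camera
_,dt=read_camera("top"); d0=np.load("topd.npy")
for c,u,v in(("yellow",198,275),("green",391,273),("blue",378,227)):
    g=np.meshgrid(np.arange(u-3,u+4),np.arange(v-3,v+4)); print(c,[np.median(world("top",*g,x[v-3:v+4,u-3:u+4])[:,2]).round(1) for x in(d0,dt)])
k=d0>0; vv,uu=np.nonzero(k); W=world("top",uu,vv,d0[k]); q=(uu>100)&(uu<520)&(vv>130)&(vv<330); W=W[q]
W=W[(W[:,2]>92)&(W[:,2]<340)]
for c in ((566,-192),(561,-194),(557,-196)):
  W2=W[np.hypot(W[:,0]-c[0],W[:,1]-c[1])>50]; r=[]
  for a in list(range(-60,-20,5))+list(range(45,75,5)):
    q=np.deg2rad(a); e=W2[:,:2]-c; l=abs(e@[np.cos(q),np.sin(q)])-94; s=abs(e@[-np.sin(q),np.cos(q)])-38
    r.append((a,int(np.hypot(np.maximum(l,0),np.maximum(s,0)).min())))
  print(c,r)
```

```text
yaw -0.079 shift [-86.8 -32.1  -3. ] turn 0.251 pos [468.9 -62.  217. ] F [ 0.8  0.3 -0.9] t 15.3667
yellow [np.float64(54.8), np.float64(45.9)]
green [np.float64(54.4), np.float64(46.8)]
blue [np.float64(54.9), np.float64(634.0)]
(566, -192) [(-60, 0), (-55, 0), (-50, 3), (-45, 10), (-40, 5), (-35, 3), (-30, 0), (-25, 0), (45, 1), (50, 6), (55, 13), (60, 10), (65, 3), (70, 0)]
(561, -194) [(-60, 0), (-55, 2), (-50, 9), (-45, 15), (-40, 10), (-35, 7), (-30, 4), (-25, 3), (45, 6), (50, 10), (55, 15), (60, 8), (65, 1), (70, 0)]
(557, -196) [(-60, 0), (-55, 7), (-50, 13), (-45, 19), (-40, 14), (-35, 11), (-30, 8), (-25, 7), (45, 9), (50, 14), (55, 13), (60, 6), (65, 0), (70, 0)]
```

Both caps are about 8 mm in. Blue at yaw −0.785, aiming a few mm robot-side of its centre to clear the cables.

Emit:
{"api": "drive_tool", "payload": {
  "series": [
    [1,-29,-11,0,0],
    [1,-29,-11,0,0],
    [1,-29,-11,0,0.12],
    [1,0,0,0,0.12],
    [1,0,0,0,0.12],
    [1,0,0,0,0.12],
    [1,0,0,0,0.12],
    [1,0,0,0,0.11]
  ]
}}

```text
time: 16.08
eef_pos: [429.0, -144.2, 216.8]
eef_rot: [2.905, 1.195, 0.001]
force: [-1.0, -0.0, -0.1]
opening: 0.004
grip_force: 0.0
```

Run:
```python
from h import *
goto(560,-191,65,-.785)
```

```text
yaw -0.79 shift [ 60.1 125.4 151.8] turn -0.005 pos [ 429.  -144.2  216.8] F [-1.  -0.  -0.1] t 16.0833
```

Emit:
{"api": "drive_tool", "payload": {
  "series": [
    [1,12,25,0,0],
    [1,12,25,0,0],
    [1,12,25,0,0],
    [1,12,25,0,0],
    [1,12,25,0,0],
    [1,0,0,20,0],
    [1,0,0,35,0],
    [1,0,0,35,0]
  ]
}}

```text
time: 16.75
eef_pos: [562.2, -190.6, 127.4]
eef_rot: [2.899, 1.203, 0.005]
force: [0.5, -0.2, -0.6]
opening: 0.007
grip_force: 0.0
```

Emit:
{"api": "drive_tool", "payload": {
  "series": [
    [1,0,0,30,0],
    [1,0,0,25,0],
    [1,0,0,20,0],
    [1,0,0,15,0],
    [1,0,0,8,0],
    [1,0,0,3,0],
    [1,0,0,0,0],
    [1,0,0,0,0]
  ]
}}

```text
time: 17.42
eef_pos: [560.9, -190.5, 26.4]
eef_rot: [2.901, 1.203, 0.002]
force: [-0.0, 0.6, 0.1]
opening: 0.002
grip_force: 0.0
```

Run:
```python
from h import *
goto(560,-191,15,-.785)
p,d=shot("side",(260,360,130,220),7,"s7")
for v in range(170,196,2): print(v,[ (u,world("side",u,v,d[v,u]).round(0).ravel().tolist()) for u in (300,304,308)])
```

```text
yaw -0.785 shift [-1.1 -0.3 11.4] turn 0.0 pos [ 560.9 -190.5   26.4] F [-0.   0.6  0.1] t 17.4167
170 [(300, [576.0, -160.0, 135.0]), (304, [566.0, -150.0, 142.0]), (308, [556.0, -151.0, 142.0])]
172 [(300, [578.0, -192.0, 108.0]), (304, [566.0, -146.0, 139.0]), (308, [522.0, 988.0, 866.0])]
174 [(300, [578.0, -190.0, 104.0]), (304, [567.0, -183.0, 109.0]), (308, [557.0, -171.0, 117.0])]
176 [(300, [578.0, -192.0, 97.0]), (304, [567.0, -185.0, 101.0]), (308, [557.0, -169.0, 112.0])]
178 [(300, [578.0, -192.0, 91.0]), (304, [567.0, -186.0, 95.0]), (308, [557.0, -170.0, 106.0])]
180 [(300, [578.0, -190.0, 86.0]), (304, [567.0, -180.0, 92.0]), (308, [557.0, -178.0, 95.0])]
182 [(300, [578.0, -190.0, 79.0]), (304, [567.0, -183.0, 84.0]), (308, [557.0, -176.0, 90.0])]
184 [(300, [578.0, -191.0, 73.0]), (304, [567.0, -185.0, 77.0]), (308, [556.0, -172.0, 86.0])]
186 [(300, [582.0, -292.0, -2.0]), (304, [567.0, -186.0, 70.0]), (308, [556.0, -175.0, 78.0])]
188 [(300, [582.0, -279.0, 0.0]), (304, [567.0, -182.0, 66.0]), (308, [556.0, -176.0, 71.0])]
190 [(300, [578.0, -193.0, 52.0]), (304, [567.0, -191.0, 54.0]), (308, [557.0, -196.0, 51.0])]
192 [(300, [577.0, -186.0, 51.0]), (304, [567.0, -186.0, 51.0]), (308, [556.0, -188.0, 50.0])]
194 [(300, [577.0, -181.0, 48.0]), (304, [566.0, -176.0, 52.0]), (308, [552.0, -42.0, 146.0])]
```

View pics/s7.png

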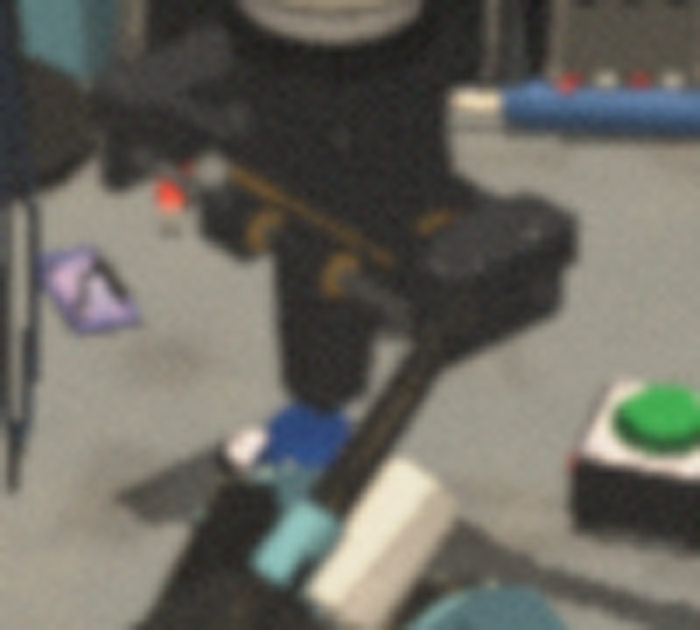

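The crop shows the tips at (325,405), over the blue cap (305,435); by depth the finger centre is about (562,−193), which is good. The iron's handle end at (430,340) crosses the gripper's right block in this view, so I'll check how far apart they really are.

Run:
```python
from h import *
from workcell import read_camera
_,d=read_camera("side")
for u,v in((320,180),(318,184),(314,190),(310,196),(325,176),(330,177),(338,172),(322,173),(321,168)):
    print((u,v),world("side",u,v,d[v,u]).round().ravel())
```

```text
(320, 180) [526. -65. 170.]
(318, 184) [530. -59. 163.]
(314, 190) [539. -47. 154.]
(310, 196) [547. -34. 147.]
(325, 176) [515. -70. 178.]
(330, 177) [ 502. -129.  138.]
(338, 172) [ 483. -149.  140.]
(322, 173) [ 522. -106.  163.]
(321, 168) [ 525. -116.  171.]
```

The handle end is about 30 mm clear of the gripper. Descend.

Emit:
{"api": "drive_tool", "payload": {
  "series": [
    [1,0,0,2,0],
    [1,0,0,2,0],
    [1,0,0,2,0],
    [1,0,0,2,0],
    [1,0,0,1.5,0],
    [1,0,0,1,0],
    [1,0,0,0.5,0],
    [1,0,0,0,0]
  ]
}}

```text
time: 18.18
eef_pos: [559.9, -190.2, 14.0]
eef_rot: [-2.902, -1.203, 0.0]
force: [-0.3, -0.3, -0.1]
opening: 0.005
grip_force: 0.0
```

Emit:
{"api": "drive_tool", "payload": {
  "series": [
    [1,0,0,0.4,0],
    [1,0,0,0.4,0],
    [1,0,0,0.4,0],
    [1,0,0,0.4,0],
    [1,0,0,0.4,0],
    [1,0,0,0.4,0],
    [1,0,0,0.4,0],
    [1,0,0,0.4,0]
  ]
}}

```text
time: 18.85
eef_pos: [560.1, -190.3, 11.1]
eef_rot: [2.902, 1.203, 0.0]
force: [-1.1, -0.2, 2.6]
opening: 0.004
grip_force: 1.3
```

Emit:
{"api": "drive_tool", "payload": {
  "series": [
    [1,0,0,1,0],
    [1,0,0,1,0],
    [1,0,0,1,0],
    [1,0,0,1,0],
    [1,0,0,1,0],
    [1,0,0,0,0],
    [1,0,0,0,0],
    [1,0,0,0,0]
  ]
}}

```text
time: 19.52
eef_pos: [559.9, -190.2, 5.8]
eef_rot: [-2.902, -1.203, 0.0]
force: [0.0, -0.1, 0.0]
opening: 0.007
grip_force: 0.1
```

Emit:
{"api": "drive_tool", "payload": {
  "series": [
    [1,0,0,-3,0],
    [1,0,0,-12,0],
    [1,0,0,-30,0],
    [1,0,0,-40,0],
    [1,0,0,-40,0],
    [1,0,0,-40,0],
    [1,0,0,-30,0],
    [1,0,0,-15,0]
  ]
}}

```text
time: 20.18
eef_pos: [562.4, -191.1, 223.2]
eef_rot: [2.896, 1.201, 0.01]
force: [0.3, -0.0, 0.7]
opening: 0.004
grip_force: 0.0
```

Emit:
{"api": "drive_tool", "payload": {
  "series": [
    [1,-12,-25,0,0],
    [1,-12,-25,0,0],
    [1,-12,-25,0,0],
    [1,-12,-25,0,0],
    [1,-12,-25,0,0],
    [1,35,-15,0,0],
    [1,35,-15,0,0],
    [1,0,0,0,0]
  ]
}}

```text
time: 20.85
eef_pos: [458.5, -69.1, 217.5]
eef_rot: [-2.899, -1.207, -0.006]
force: [1.0, -0.2, 0.4]
opening: 0.005
grip_force: 0.0
```

Run:
```python
from h import *
goto(400,0,220)
p,dt=shot("top",(170,470,190,310),2.6,"t9"); d0=np.load("topd.npy")
for c,u,v in(("yellow",198,275),("green",391,273),("blue",378,227),("red",437,239)):
    g=np.meshgrid(np.arange(u-3,u+4),np.arange(v-3,v+4)); print(c,[np.median(world("top",*g,x[v-3:v+4,u-3:u+4])[:,2]).round(1) for x in(d0,dt)])
```

```text
yaw -0.782 shift [  7.9 -90.2  -2.5] turn None pos [458.5 -69.1 217.5] F [ 1.  -0.2  0.4] t 20.85
yellow [np.float64(54.8), np.float64(45.5)]
green [np.float64(54.4), np.float64(46.1)]
blue [np.float64(54.9), np.float64(624.7)]
red [np.float64(55.4), np.float64(54.1)]
```

View pics/t9.png

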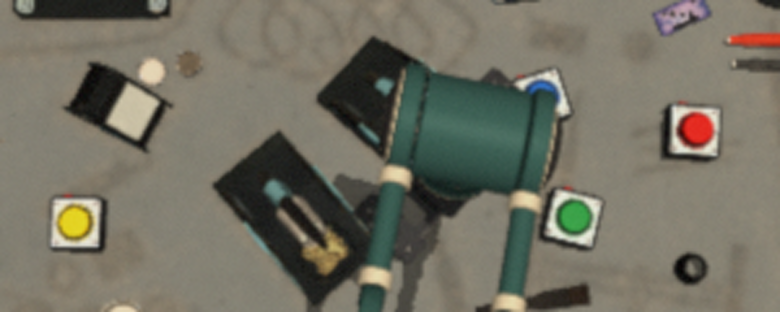

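The view shows the boxes where they stood: yellow (75,222), green (576,216), red (696,130). Blue, at (543,90), is half hidden by the wrist, so I'll pull back further to check it.

Emit:
{"api": "drive_tool", "payload": {
  "series": [
    [1,20,-20,0,0],
    [1,25,-25,0,0],
    [1,25,-15,0,0],
    [1,10,-5,0,0],
    [1,0,0,0,0],
    [1,0,0,0,0],
    [1,0,0,0,0],
    [1,0,0,0,0]
  ]
}}

```text
time: 21.57
eef_pos: [467.8, 27.5, 216.0]
eef_rot: [2.903, 1.2, -0.001]
force: [0.5, -0.2, -1.3]
opening: 0.004
grip_force: 0.0
```

Run:
```python
from h import *
from workcell import read_camera
goto(400,0,220)
_,dt=read_camera("top"); d0=np.load("topd.npy")
for c,u,v in(("yellow",198,275),("green",391,273),("blue",378,227),("red",437,239)):
    g=np.meshgrid(np.arange(u-3,u+4),np.arange(v-3,v+4)); print(c,[np.median(world("top",*g,x[v-3:v+4,u-3:u+4])[:,2]).round(1) for x in(d0,dt)])
```

```text
yaw -0.787 shift [-67.4 -28.4  -3.9] turn None pos [467.8  27.5 216. ] F [ 0.5 -0.2 -1.3] t 21.5667
yellow [np.float64(54.8), np.float64(47.6)]
green [np.float64(54.4), np.float64(46.4)]
blue [np.float64(54.9), np.float64(46.2)]
red [np.float64(55.4), np.float64(53.3)]
```

```bash
python3 -c "
from workcell import env
print(env.finish_job())"
```

```text
the job is handed in; nothing more can be done
None
```

I tapped green, yellow and blue in order, each about 7–9 mm in by top-camera depth, left red off, and handed the job in at about 22 s with the arm clear; no pass/fail result came back.

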